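Move the sample blocks on one zone round the four-zone block heater

ROBOT

A 7-joint arm with a two-finger parallel gripper is mounted at the origin on the work surface. World frame = base frame: x ahead of the robot, y to its left, z up, the work surface at z = 0. Lengths are in mm, angles in rad, forces in N, time in s.
With the tool pointing down it reaches from about 400 to 875 mm from the base axis. Payload 4.4 kg.
Tool frame: the origin (TCP) lies midway between the tips of the shut fingers; the grasp point (between the pads) lies 19 mm behind it; z points along the fingers, y is the line along which they close (so a half turn about z gives the same grasp; the last joint's range is limited). The gripper opens to 85 mm and grips with 20 to 120 N. Pads are 22 mm wide; open, the fingers measure 114 mm over their backs; the gripper's body (76 mm by 85 mm) begins 54 mm behind the grasp point. The pads swing forward as they close: fully open they stand 13 mm farther back than shut.
Start: joints at [-1.181, 0.628, 0.038, 1.517, -0.027, 0.996, -0.02], TCP at [286.097, 583.666, 231.313] pointing down, gripper open.
Joint ranges: [-3.06, 3.06], [-0.37, 2.12], [-1.25, 1.32], [0.18, 2.47], [-1.1, 4.24], [0.23, 1.98], [-2.94, 2.94]. Speed limits (rad/s): [2.57, 2.57, 3.14, 3.14, 3.14, 3.14, 3.14].

INTERFACE

Orientations are given as [roll, pitch, yaw] about the fixed x, y, z axes, in that order (R = Rz(yaw) Ry(pitch) Rx(roll)).
In Python, from cell import telemetry, eyes, ctrl, finder gives the robot as it stands.
- The arm moves only by the tool move_arm, never from a script. Its argument "steps" is a list of rows, each a list of 7 numbers: the turn, a rotation vector about the world's x, y, z in degrees, then the shift along the world's x, y, z in m, then the finger opening in m, from 0 to 0.0854. A call has 1 to 5 rows; each row shifts and turns the commanded pose from where the row before left it; what a row does not reach is not made up. A row lasts 1/10 s, in which the tool goes at most 50 mm and 8.59 degrees, less where a joint would pass 70% of its speed; a pose out of reach is approached as far as the arm can. A call with a gripper value outside its range is refused whole. The fingers move at their own pace and stop on an object; the grip force is fixed at half the most. Time passes only in rows, so rows that do not move let the fingers close. It gives the time, the measured TCP pose, the force, the opening and the grip force at its end, in the units of the state.
- telemetry.read_state(): the state, without advancing time (a new reading comes with each control period).
- eyes.get_image(name): name is "scene" or "top" or "wrist"; returns (picture, depth): 400x640x3 uint8, blue, green, red; 400x640 float32, mm along the optical axis (not along the pixel's ray), 0 where there is no reading.
- eyes.calibration(name): a dict with "fx", "fy", "cx", "cy" (pixels), "position" and "attitude" of the camera in the world. Camera axes: x right, y down, z forward; pixel columns grow to the right and rows downward; lengths in mm; the calibration is good to about 2 mm. A picture is of the moment at which its call begins: read the wrist's pose just before it. calibration takes no time and is no camera call; for the wrist camera it gives the pose at the moment of the call.
- ctrl.finish_job(): hands the job in; it is judged then, once.
Trained networks look in the newest picture that a camera, given by its name, has taken for a name from the list of things; names that differ only in an ending like _2 or _b are one class to them, and where a whole thing is asked for, a point or a joint stands for the part that bears it (a point fixed in the world has none). Each returns a list of dicts, best first, with "confidence" (0 to 1); they miss things now and then, are a little off and sometimes report something else, mostly with a low value. They report only what shows in the picture. A call takes as long as a camera call. They do not tell look-alikes from the thing itself.
- finder.boxes_of(camera, name): "location" ([x, y, z] in mm, in the coordinates of the camera as it stood for that picture, good to about 4 mm: the middle of the surface that is visible of it).
- finder.cut_out(camera, name): "mask" (400x640 bool, what is visible of it).
- finder.pinpoint(camera, name): "location" ([x, y, z] in mm, in the coordinates of the camera as it stood for that picture, good to about 4 mm: a listed point, or the origin of a listed thing).
The state is a dict: "clock": time; "qpos": joint angles; "qd": joint speeds; "tau": joint torques, N m; "eef_pos": TCP position; "tool_rot": TCP orientation; "force": force on the tool from outside, world axes, zero at the start; "torque": the same for the moment, N m; "width": finger opening in mm; "gripper_force": force on a finger pad.
Only numpy, scipy, OpenCV 4.12 (cv2) and the standard library are available. Lean on these libraries where they do the work, as an engineer would, in place of code of your own. Each camera call takes 0.05 s, during which the arm holds its last target. There are 200 camera calls.

TASK

The timer has rung: on the four-zone block heater, move each of the three sample blocks on to the next zone, clockwise seen from above, one at a time, starting with the block that has the empty zone ahead of it. The vials are open, so slide the blocks flat on the plate by their lifting grips, never lifting or tipping them, and ease each one forward until it rests against the sprung temperature probe in the wall ahead, then let go with it still touching. The probes are delicate: press lightly (keep below 15 N), and leave everything else on the bench where it is.

Things in the scene. Friction and masses are not known exactly. Their poses are not given: they have to be found in the camera images.
- plate (a point): centre of the block heater's flat plate, 60 mm above the bench; x and y parallel to its walls, x away from the sloping control panel (which faces the robot), z up. Plate 184 x 184 mm inside a wall 36 mm high, 18 mm thick. Thin lines part it into four 92 mm zones: 1 at +x -y, 2 at -x -y, 3 at -x +y, 4 at +x +y.
- heater: the block heater, fixed to the bench; origin under the plate's centre at bench height, axes as the plate's. Clockwise from above is zone 1 to 2 (towards -x), 2 to 3 (towards +y), 3 to 4 (towards +x). At the start zone 4 is empty and zones 1, 2 and 3 hold one block each, any block in any zone. A block fully home leaves the next one free passage (5 mm or more beside it).
- block_a_grip (a point): centre of the square black lifting grip (18 x 18 mm, 36 mm tall, faces parallel to the block's sides) over the middle of the aluminium sample block with four wide vials, 70 mm above its underside. Block 72 x 72 mm, 40 mm high, 0.27 to 0.47 kg, loose; slides with 0.5 to 1.5 N of drag. The grip's underside is 12 mm above the block's top, on a thin stem; the vials stand 6 mm above the top. z up.
- block_b_grip (a point): centre of the square black lifting grip (18 x 18 mm, 36 mm tall, faces parallel to the block's sides) over the middle of the aluminium sample block with eight middling vials, 70 mm above its underside. Block 72 x 72 mm, 40 mm high, 0.27 to 0.47 kg, loose; slides with 0.5 to 1.5 N of drag. The grip's underside is 12 mm above the block's top, on a thin stem; the vials stand 6 mm above the top. z up.
- block_c_grip (a point): centre of the square black lifting grip (18 x 18 mm, 36 mm tall, faces parallel to the block's sides) over the middle of the aluminium sample block with ten narrow vials in two rows, 70 mm above its underside. Block 72 x 72 mm, 40 mm high, 0.27 to 0.47 kg, loose; slides with 0.5 to 1.5 N of drag. The grip's underside is 12 mm above the block's top, on a thin stem; the vials stand 6 mm above the top. z up.
- probe2: sprung temperature probe of zone 2, in the -x wall. Origin: middle of its brass port on the wall's inner face, 28 mm above the plate. Its round steel tip (10 mm) stands 6 to 16 mm out of the wall along the plate's +x: how far it was set differs every time and is not measured. Pushed back, the tip resists with about 4.5 N per mm and bottoms after 6 mm.
- probe3: sprung temperature probe of zone 3, in the +y wall. Origin: middle of its brass port on the wall's inner face, 28 mm above the plate. Its round steel tip (10 mm) stands 6 to 16 mm out of the wall along the plate's -y: how far it was set differs every time and is not measured. Pushed back, the tip resists with about 4.5 N per mm and bottoms after 6 mm.
- probe4: sprung temperature probe of zone 4, in the +x wall. Origin: middle of its brass port on the wall's inner face, 28 mm above the plate. Its round steel tip (10 mm) stands 6 to 16 mm out of the wall along the plate's -x: how far it was set differs every time and is not measured. Pushed back, the tip resists with about 4.5 N per mm and bottoms after 6 mm.
- probe1: sprung temperature probe of zone 1, in the -y wall. Origin: middle of its brass port on the wall's inner face, 28 mm above the plate. Its round steel tip (10 mm) stands 6 to 16 mm out of the wall along the plate's +y: how far it was set differs every time and is not measured. Pushed back, the tip resists with about 4.5 N per mm and bottoms after 6 mm. No block is moved up to this one.
- spare_block: bystander: a spare block like the one with four wide vials, standing on the bench to the left (+y side) of the heater
- tube_rack: bystander: dark blue rack of small tubes, 75 x 115 x 50 mm, on the bench to the right (-y side) of the heater
- sample_cup: bystander: clear lidded cup, 72 mm wide, 58 mm high
- reagent_jar: bystander: amber jar, 52 mm wide, 75 mm high
- wash_bottle: bystander: white wash bottle, 66 mm wide, 180 mm high
- marker: bystander: marker pen lying on the bench
- timer: bystander: grey bench timer, 70 mm wide, 66 mm high
Not all that is in view belongs to the job. Leave any pink look-alike of the part that bears block_b_grip alone.

How it is judged:
By the outcome, as a careful person would: the job done as asked, in the order asked, and still so for the second after the job is handed in, with the robot touching nothing.
It also fails if it takes over 72 s, if anything falls off the work surface, if the arm or the gripper's body presses on something with over 40 N, if the wrist force passes 120 N, or if a joint passes its speed limit or range.

## Working session

There is one attempt and no reset: what is moved stays moved. The work goes in short steps, Python scripts to look and compute and a tool call to move; the robot and the scene stay as the last step left them, time stands still between calls to the robot, and variables do not carry over. Pictures are saved under pics/ and viewed, at most 10 in all, crops included, and the job is handed in when it is done.

Besides the shell and the picture viewer there is one more tool, called after "Emit:" by a JSON object that holds its "fn" and its "kwargs". move_arm: Moves the arm, as the interface text tells. Its arguments: {"type":"object","properties":{"steps":{"type":"array"}},"required":["steps"]}

```bash
mkdir -p pics; ls; cat > h.py <<'E'
import numpy as np, cv2
from scipy.spatial.transform import Rotation as R
from cell import telemetry, eyes, ctrl, finder
def cam(n):
    c=eyes.calibration(n); a=np.array(c["attitude"],float)
    M=a if a.shape==(3,3) else R.from_euler('xyz',a).as_matrix()
    return c,M,np.array(c["position"],float)
def w(n,p):
    c,M,t=cam(n); return M@np.array(p,float)+t
def px(n,P):
    c,M,t=cam(n); q=M.T@(np.array(P,float)-t); return np.array([c["fx"]*q[0]/q[2]+c["cx"],c["fy"]*q[1]/q[2]+c["cy"]])
E
python3 - <<'E'
from h import *
print(telemetry.read_state())
for n in ("top","scene"):
    print(eyes.calibration(n))
    im,d=eyes.get_image(n); cv2.imwrite(f"pics/{n}0.png",im); np.save(f"{n}0.npy",d)
    for k in ("plate","heater","block_a_grip","block_b_grip","block_c_grip","probe1","probe2","probe3","probe4"):
        for r in finder.pinpoint(n,k)[:5]:
            P=w(n,r["location"]); print(n,k,round(r["confidence"],2),P.round(1),px(n,P).round())
E
```

```text
pics
{'clock': 0.0, 'qpos': array([-1.18080919,  0.62934788,  0.0384379 ,  1.51840937, -0.0269925 ,
        0.99630287, -0.01999349]), 'qd': array([ 0.00036715, -0.00112081, -0.00056639,  0.00031645,  0.0021151 ,
       -0.00155125, -0.00181274]), 'tau': array([ 7.06447863e-04, -5.63409662e+01,  1.22664951e+00, -1.93444991e+01,
        1.10934488e-02,  1.04749753e-02, -2.52693934e-05]), 'eef_pos': array([285.79870029, 583.07309728, 230.37466758]), 'tool_rot': array([-3.13964337e+00,  3.06896016e-05,  2.68581848e+00]), 'force': array([-0.60268443,  0.36109164,  0.24716764]), 'torque': array([ 0.00312868, -0.02059385,  0.01017358]), 'gripper_force': 0.0, 'width': 85.48571247493189}
{'fx': 440.23944566357045, 'fy': 440.23944566357045, 'cx': 327.9256275105169, 'cy': 196.50151344569505, 'position': array([ 243.8340776 ,    8.57880702, 1622.92484456]), 'attitude': array([-2.93379653, -0.00296273, -1.56954244])}
top plate 0.78 [603.2  34.5  58.3] [320. 189.]
top plate 0.69 [559.1 124.1  85.4] [294. 199.]
top heater 0.66 [601.8  39.2  -1.4] [319. 192.]
top block_a_grip 0.87 [565.5  -7.2 127.
[... 1910 characters left out ...]

scene probe1 0.47 [511.2  -7.8  86.6] [324. 196.]
scene probe1 0.46 [642.3 -61.7  87.7] [287. 222.]
scene probe2 0.64 [559.  120.5  87.4] [356. 223.]
scene probe2 0.54 [692.9  67.8  90.3] [320. 253.]
scene probe2 0.47 [511.2  -7.8  86.6] [324. 196.]
scene probe2 0.46 [642.3 -61.7  87.7] [287. 222.]
scene probe3 0.64 [559.  120.5  87.4] [356. 223.]
scene probe3 0.54 [692.9  67.8  90.3] [320. 253.]
scene probe3 0.47 [511.2  -7.8  86.6] [324. 196.]
scene probe3 0.46 [642.3 -61.7  87.7] [287. 222.]
scene probe4 0.64 [559.  120.5  87.4] [356. 223.]
scene probe4 0.54 [692.9  67.8  90.3] [320. 253.]
scene probe4 0.47 [511.2  -7.8  86.6] [324. 196.]
scene probe4 0.46 [642.3 -61.7  87.7] [287. 222.]
```

```bash
python3 - <<'E'
import cv2
a=cv2.imread("pics/top0.png")[110:260,240:440]; b=cv2.imread("pics/scene0.png")[130:280,230:430]
a=cv2.resize(a,None,fx=4,fy=4,interpolation=2)[:,:800];b=cv2.resize(b,None,fx=4,fy=4,interpolation=2)
cv2.imwrite("pics/topc.png",a);cv2.imwrite("pics/scenec.png",b)
E
```

```text
(no output)
```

View pics/topc.png

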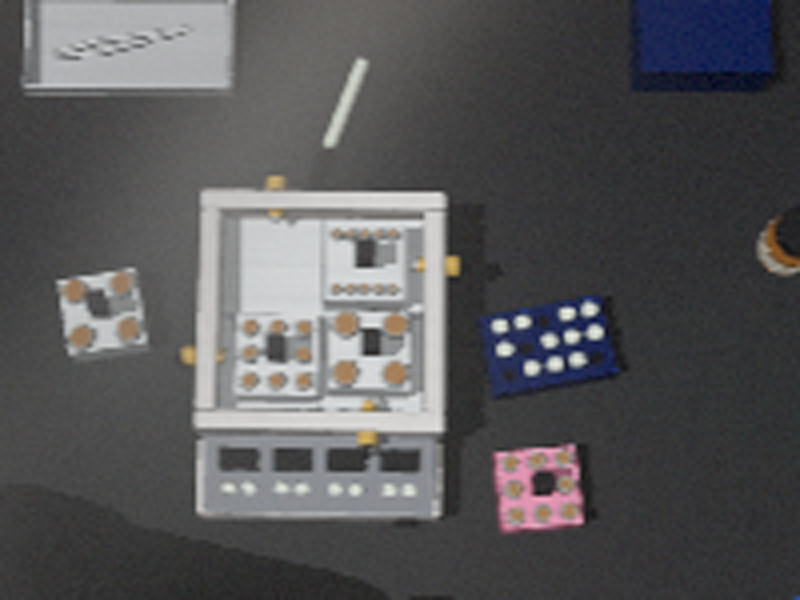

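View pics/scenec.png

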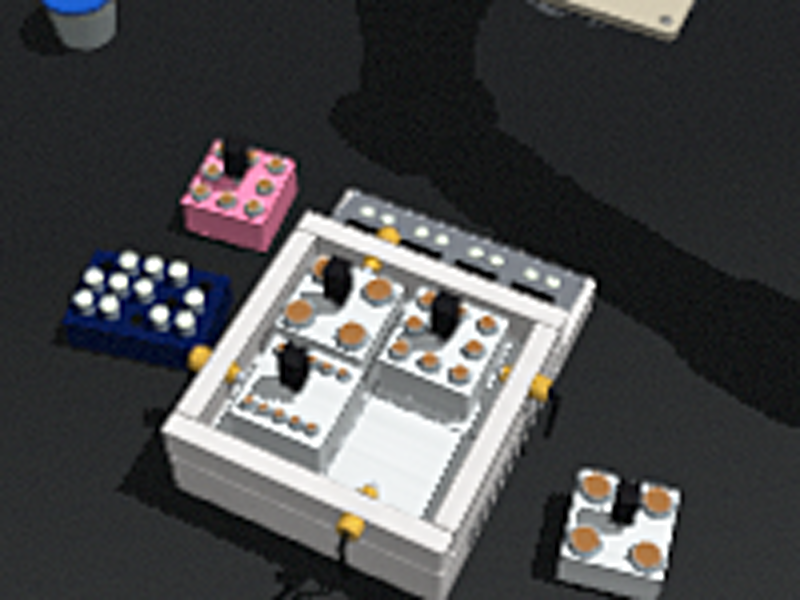

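Zone 3 holds B (crop 277,347 → px 309,197), zone 2 holds A (px 333,195) and zone 1 holds C (px 331,173). The look-alikes are the pink block (px 376,231) and the spare four-vial block (px 265,186), both outside the heater. The order is B (+x), A (+y), C (−x).

Emit:
{"fn": "move_arm", "kwargs": {"steps": [[0,0,8,0.024,-0.0425,0,0.05],[0,0,8,0.024,-0.0425,0.005,0.05],[0,0,7.3,0.024,-0.0425,0.005,0.05],[0,0,0,0.024,-0.0425,0.005,0.05],[0,0,0,0.024,-0.0425,0.005,0.05]]}}

```text
clock: 1.5
eef_pos: [407.0, 369.4, 251.7]
tool_rot: [3.141, 0.0, 3.093]
force: [0.7, -0.2, -0.3]
width: 49.7
gripper_force: 0.0
```

Emit:
{"fn": "move_arm", "kwargs": {"steps": [[0,0,0,0.024,-0.0425,0,0.05],[0,0,0,0.024,-0.0425,0,0.05],[0,0,0,0.024,-0.0425,0,0.05],[0,0,0,0.024,-0.0425,0,0.05],[0,0,0,0.024,-0.0425,0,0.05]]}}

```text
clock: 2.0
eef_pos: [527.0, 156.9, 251.7]
tool_rot: [3.141, 0.001, 3.092]
force: [1.1, 0.7, 0.9]
width: 49.9
gripper_force: 0.0
```

Emit:
{"fn": "move_arm", "kwargs": {"steps": [[0,0,0,0.02,-0.0425,0,0.05],[0,0,0,0.015,-0.04,0,0.05],[0,0,0,0,0,0,0.05],[0,0,0,0,0,0,0.05]]}}

```text
clock: 2.4
eef_pos: [561.3, 75.0, 251.3]
tool_rot: [3.141, -0.0, 3.089]
force: [-0.7, 0.5, 0.7]
width: 49.7
gripper_force: 0.0
```

```bash
python3 - <<'E'
from h import *
s=telemetry.read_state(); print(s["eef_pos"],s["tool_rot"]); print(eyes.calibration("wrist"))
n="wrist"
im,d=eyes.get_image(n); cv2.imwrite("pics/w1.png",im); np.save("w1.npy",d)
for k in ("block_a_grip","block_b_grip","block_c_grip","probe1","plate"):
    for r in finder.pinpoint(n,k)[:4]:
        P=w(n,r["location"]); print(k,round(r["confidence"],2),P.round(1),px(n,P).round())
f=[telemetry.read_state()["force"] for _ in range(3)]; print(f)
E
```

```text
[561.3180524   74.95151881 251.2625355 ] [ 3.14149911e+00 -1.19488111e-04  3.08941651e+00]
{'fx': 350.72720858260004, 'fy': 350.72720858260004, 'cx': 324.4155271246782, 'cy': 201.51505540494838, 'position': array([482.36491798,  78.77120603, 394.18956126]), 'attitude': array([2.82999807e+00, 2.46069940e-04, 1.51766148e+00])}
block_a_grip 0.76 [559.5  -3.1 127.4] [223. 197.]
block_b_grip 0.75 [557.5  75.4 125.8] [321. 189.]
block_b_grip 0.74 [ 445.4 -166.1   66.8] [37. 59.]
block_c_grip 0.88 [643.7  -4.  130.9] [234. 291.]
block_c_grip 0.44 [6.012e+02 3.310e+01 6.000e-01] [288. 197.]
probe1 0.63 [562.6 130.9  86.9] [383. 180.]
probe1 0.61 [696.4  74.8  85.9] [328. 309.]
probe1 0.58 [503.4 -11.2  87.1] [218. 120.]
probe1 0.57 [642.1 -59.1  90.3] [188. 269.]
plate 0.74 [603.3  36.2  64.3] [285. 218.]
[array([-0.22410209,  0.30236309, -0.51670244]), array([-0.22410209,  0.30236309, -0.51670244]), array([-0.22410209,  0.30236309, -0.51670244])]
```

View pics/w1.png

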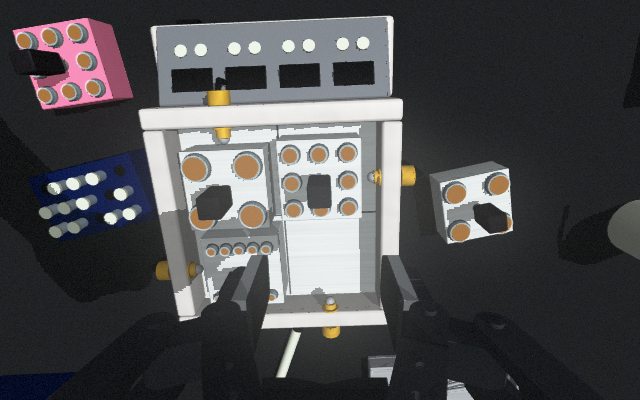

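```bash
cat >> h.py <<'E'
def cloud(n,d):
    c,M,t=cam(n); v,u=np.mgrid[:400,:640]
    P=np.stack([(u-c["cx"])/c["fx"]*d,(v-c["cy"])/c["fy"]*d,d],-1)@M.T+t
    P[d<=0]=np.nan; return P
def rects(P,zlo,zhi,boxes):
    for name,(x0,y0,r) in boxes.items():
        m=(P[...,2]>zlo)&(P[...,2]<zhi)&(abs(P[...,0]-x0)<r)&(abs(P[...,1]-y0)<r)
        q=P[m]; 
        if len(q)<8: print(name,len(q)); continue
        rc=cv2.minAreaRect(q[:,:2].astype(np.float32)); print(name,len(q),"z",np.median(q[:,2]).round(1),"rect",np.round(rc[0],1),np.round(rc[1],1),round(rc[2],1),"mid",((np.percentile(q,2,0)+np.percentile(q,98,0))/2).round(1))
E
python3 - <<'E'
from h import *
P=cloud("wrist",np.load("w1.npy"))
B={"A":(560,-4,16),"B":(558,74,16),"C":(644,-5,16)}
rects(P,142,156,B)
print("blocks"); rects(P,96,102,{k:(v[0],v[1],42) for k,v in B.items()})
z=P[...,2]
m=(z>90)&(z<98)&(P[...,0]>480)&(P[...,0]<720)&(P[...,1]>-95)&(P[...,1]<150)
lab,n=None,None
k,l,s,c=cv2.connectedComponentsWithStats(m.astype(np.uint8))
i=1+np.argmax(s[1:,4]); q=P[l==i]; print(len(q),cv2.minAreaRect(q[:,:2].astype(np.float32)),np.median(q[:,2]))
pl=(z>52)&(z<68)&(abs(P[...,0]-640)<25)&(abs(P[...,1]-75)<25); print("plate z",np.median(z[pl]))
# fit inner wall lines: -x wall / +y wall
for nm,sel in {"-xwall":lambda p:(p[:,0]<530),"+ywall":lambda p:(p[:,1]>115)}.items():
    w_=q[sel(q)]
    L=cv2.fitLine(w_[:,:2].astype(np.float32),cv2.DIST_HUBER,0,.01,.01).ravel(); print(nm,L,np.degrees(np.arctan2(L[1],L[0])))
E
```

```text
A 618 z 148.1 rect [562.1  -9. ] [18.4 17.8] 89.2 mid [562.1  -8.8 146.2]
B 599 z 148.1 rect [557.2  73.4] [17.9 18.3] 89.0 mid [556.8  73.4 146.1]
C 12 z 145.1 rect [633.8 -11.1] [1.1 2.3] 60.3 mid [633.9 -11.  145.9]
blocks
A 3481 z 100.3 rect [562.5  -3.6] [83.4 72.2] 89.8 mid [561.9  -8.5  99.9]
B 3933 z 100.4 rect [557.1  73.3] [72.2 72. ] 89.3 mid [556.8  73.6 100.2]
C 2681 z 100.3 rect [642.   -3.4] [72.6 72. ] 0.2 mid [639.7  -3.   99.5]
16080 ((598.6492919921875, 31.189376831054688), (230.05592346191406, 233.16494750976562), 84.56114959716797) 96.09759322393384
plate z 60.58241308564203
-xwall [6.1165467e-03 9.9998128e-01 5.0127902e+02 3.5176315e+01] 89.64954
+ywall [ 9.9929017e-01 -3.7671059e-02  5.6989362e+02  1.3270001e+02] -2.1589034
```

```bash
python3 - <<'E'
from h import *
P=cloud("wrist",np.load("w1.npy")); z=P[...,2]
q=P[(z>94)&(z<98)&(P[...,0]>480)&(P[...,0]<720)&(P[...,1]>-95)&(P[...,1]<150)]
def edge(sel,ax,hi,lo,hi_):
    p=q[sel(q)]; o=1-ax; A=[]
    for b in np.arange(lo,hi_,6):
        t=p[(p[:,o]>=b)&(p[:,o]<b+6)]
        if len(t)>4: A.append((b+3,np.percentile(t[:,ax],97 if hi else 3)))
    A=np.array(A)
    for _ in range(3):
        c=np.polyfit(A[:,0],A[:,1],1); r=A[:,1]-np.polyval(c,A[:,0]); k=abs(r)<max(.6,1.5*np.std(r)); A=A[k]
    return c,len(A),np.std(r).round(2)
for nm,a in {"-x in":(lambda p:p[:,0]<518,0,True,-50,115),"-x out":(lambda p:p[:,0]<518,0,False,-50,115),
 "+y in":(lambda p:p[:,1]>114,1,False,510,680),"+y out":(lambda p:p[:,1]>114,1,True,510,680),
 "-y in":(lambda p:p[:,1]<-54,1,True,520,680),"+x in":(lambda p:p[:,0]>682,0,False,20,115)}.items():
    c,n,s=edge(*a); print(nm,"slope deg",np.degrees(np.arctan(c[0])).round(2),"at x=600/y=30:",np.polyval(c,600 if a[1] else 30).round(1),n,s)
# probe tips: points z 78..92 inside
for nm,(x,y) in {"p1":(643,-55),"p2":(515,-8),"p3":(559,117),"p4":(686,71)}.items():
    t=P[(z>80)&(z<94)&(abs(P[...,0]-x)<22)&(abs(P[...,1]-y)<22)]
    print(nm,len(t), t[:,:2].min(0).round(1) if len(t) else 0,t[:,:2].max(0).round(1) if len(t) else 0)
E
```

```text
-x in slope deg 0.47 at x=600/y=30: 508.0 26 0.21
-x out slope deg 0.52 at x=600/y=30: 491.7 24 0.15
+y in slope deg -0.59 at x=600/y=30: 126.9 22 0.28
+y out slope deg -1.02 at x=600/y=30: 143.8 18 1.83
-y in slope deg -0.54 at x=600/y=30: -58.0 24 0.19
+x in slope deg 0.47 at x=600/y=30: 693.2 14 0.24
p1 330 [621.  -76.8] [665.  -45.1]
p2 276 [508.2 -29.7] [527.   13.4]
p3 205 [537.3 115.4] [580.7 129.1]
p4 381 [680.2  49.1] [694.9  92.9]
```

Wrist view: A's grip is at px (213,203), B's at (319,190), C's at (234,291) and partly behind a finger, with the pink block at (60,60). The depth data gives plate yaw −0.5° and plate centre (600.6, 34.5, 60.5). B's grip is at (557, 73.4).

Emit:
{"fn": "move_arm", "kwargs": {"steps": [[0,0,2.5,-0.0043,-0.0016,-0.03,0.05],[0,0,0,0,0,-0.045,0.05],[0,0,0,0,0,-0.04,0.05],[0,0,0,0,0,-0.023,0.05],[0,0,0,0,0,0,0.05]]}}

```text
clock: 3.2
eef_pos: [554.0, 75.0, 110.3]
tool_rot: [-3.141, -0.007, 3.138]
force: [-0.1, 0.2, 0.7]
width: 50.1
gripper_force: 0.0
```

Emit:
{"fn": "move_arm", "kwargs": {"steps": [[0,0,0,0,0,0,0.01],[0,0,0,0,0,0,0.01],[0,0,0,0,0,0,0.01],[0,0,0,0,0,0,0.01],[0,0,0,0,0,0,0.01]]}}

```text
clock: 3.7
eef_pos: [558.2, 74.9, 115.2]
tool_rot: [3.141, 0.004, 3.136]
force: [-0.5, 0.1, 6.9]
width: 17.6
gripper_force: 59.9
```

```bash
python3 - <<'E'
from h import *
for i in range(4):
    s=telemetry.read_state(); print(s["clock"],s["eef_pos"].round(2),s["tool_rot"].round(4),s["force"].round(2),s["torque"].round(3))
    eyes.get_image("wrist")
E
```

```text
3.7 [558.19  74.9  115.21] [3.1409 0.0036 3.1361] [-0.46  0.07  6.91] [-0.07   0.052 -0.049]
3.75 [558.23  74.9  115.21] [3.1409 0.0037 3.1362] [-0.46 -0.93  6.35] [-0.109  0.1    0.055]
3.8 [558.24  74.88 115.21] [3.1409 0.0037 3.1362] [-0.42  0.2   7.48] [-0.076  0.082  0.062]
3.85 [558.26  74.9  115.23] [3.1409 0.0037 3.1362] [-0.16 -0.7   7.06] [-0.074  0.046  0.003]
```

Emit:
{"fn": "move_arm", "kwargs": {"steps": [[0,0,0,0,0,0.0015,0.01],[0,0,0,0.008,0,0,0.01],[0,0,0,0.012,0.0004,0,0.01],[0,0,0,0.012,0.0004,0,0.01],[0,0,0,0.008,0.0003,0,0.01]]}}

```text
clock: 4.4
eef_pos: [598.0, 75.7, 115.3]
tool_rot: [3.141, 0.001, 3.136]
force: [-3.4, -0.8, 5.3]
width: 17.5
gripper_force: 59.6
```

Emit:
{"fn": "move_arm", "kwargs": {"steps": [[0,0,0,0.01,0.0002,0,0.01],[0,0,0,0.012,0.0002,0,0.01],[0,0,0,0.009,0,0,0.01],[0,0,0,0.004,0,0,0.01],[0,0,0,0,0,0,0.01]]}}

```text
clock: 4.9
eef_pos: [633.3, 76.1, 115.3]
tool_rot: [3.141, 0.002, 3.136]
force: [1.1, -0.4, 3.7]
width: 17.0
gripper_force: 59.5
```

```bash
cat > f.py <<'E'
from h import *
F=[]
for i in range(4):
    s=telemetry.read_state(); F.append(s["force"]); eyes.calibration("wrist"); eyes.get_image("wrist")
print(s["clock"],s["eef_pos"].round(2),s["tool_rot"].round(4),"F",np.mean(F,0).round(2),np.std(F,0).round(2))
E
python3 f.py
```

```text
5.05 [633.16  76.12 115.27] [3.1413e+00 2.8000e-03 3.1361e+00] F [ 1.46 -0.18  3.4 ] [0.23 0.22 0.21]
```

Emit:
{"fn": "move_arm", "kwargs": {"steps": [[0,0,0,0.003,0,0.0006,0.01],[0,0,0,0.003,0,0,0.01],[0,0,0,0.001,0,0,0.01],[0,0,0,0.001,0,0,0.01],[0,0,0,0.0005,0,0,0.01]]}}

```text
clock: 5.6
eef_pos: [639.3, 76.1, 115.4]
tool_rot: [-3.141, -0.002, 3.136]
force: [-3.0, -0.7, 6.3]
width: 17.4
gripper_force: 59.7
```

```bash
python3 f.py
```

```text
5.75 [639.37  76.1  115.36] [-3.1415e+00 -2.2000e-03  3.1362e+00] F [-2.25 -0.29  5.78] [0.72 0.28 0.62]
```

Emit:
{"fn": "move_arm", "kwargs": {"steps": [[0,0,0,0.001,0,0.0004,0.01],[0,0,0,0.001,0,0,0.01],[0,0,0,0,0,0,0.01]]}}

```text
clock: 6.1
eef_pos: [642.0, 76.0, 115.3]
tool_rot: [-3.141, -0.001, 3.136]
force: [-0.3, -1.0, 1.4]
width: 16.8
gripper_force: 59.3
```

```bash
python3 f.py
```

```text
6.25 [642.01  76.07 115.38] [-3.1415e+00 -8.0000e-04  3.1362e+00] F [-1.38 -0.48  0.91] [0.82 0.5  0.34]
```

Emit:
{"fn": "move_arm", "kwargs": {"steps": [[0,0,0,0.001,0,0,0.01],[0,0,0,0.001,0,0,0.01],[0,0,0,0,0,0,0.01]]}}

```text
clock: 6.6
eef_pos: [644.4, 75.9, 115.4]
tool_rot: [-3.141, -0.0, 3.136]
force: [0.3, 0.1, -3.0]
width: 17.0
gripper_force: 58.8
```

```bash
python3 f.py
```

```text
6.75 [644.15  75.99 115.42] [-3.1415e+00 -5.0000e-04  3.1361e+00] F [ 0.62 -0.06 -3.36] [0.32 0.33 0.33]
```

Emit:
{"fn": "move_arm", "kwargs": {"steps": [[0,0,0,0,0,-0.0013,0.01],[0,0,0,0.0005,0,0,0.01],[0,0,0,0.0005,0,0,0.01],[0,0,0,0,0,0,0.01]]}}

```text
clock: 7.2
eef_pos: [645.4, 76.1, 115.3]
tool_rot: [3.142, 0.0, 3.136]
force: [-1.7, -0.1, 5.2]
width: 17.3
gripper_force: 59.7
```

```bash
python3 f.py
```

```text
7.35 [645.42  76.11 115.31] [3.1415e+00 4.0000e-04 3.1360e+00] F [-2.5  -0.22  5.16] [0.49 0.35 0.31]
```

Emit:
{"fn": "move_arm", "kwargs": {"steps": [[0,0,0,0,0,0.0006,0.01],[0,0,0,0.0005,0,0,0.01],[0,0,0,0.0005,0,0,0.01],[0,0,0,0,0,0,0.01]]}}

```text
clock: 7.8
eef_pos: [645.8, 76.1, 115.4]
tool_rot: [-3.142, -0.001, 3.136]
force: [-3.6, -0.3, 6.0]
width: 16.8
gripper_force: 59.7
```

```bash
python3 f.py
```

```text
7.95 [645.83  76.13 115.38] [ 3.1416e+00 -1.0000e-03  3.1361e+00] F [-3.46 -0.11  5.07] [0.81 0.39 0.65]
```

Emit:
{"fn": "move_arm", "kwargs": {"steps": [[0,0,0,0.0005,0,0.0006,0.01],[0,0,0,0.0005,0,0,0.01],[0,0,0,0,0,0,0.01],[0,0,0,0,0,0,0.01]]}}

```text
clock: 8.4
eef_pos: [646.3, 76.1, 115.5]
tool_rot: [-3.141, -0.002, 3.136]
force: [-5.1, -0.3, 3.6]
width: 17.0
gripper_force: 59.4
```

```bash
python3 f.py
```

```text
8.55 [646.31  76.09 115.47] [-3.1415e+00 -2.2000e-03  3.1361e+00] F [-4.94 -0.16  3.78] [0.22 0.27 0.19]
```

Emit:
{"fn": "move_arm", "kwargs": {"steps": [[0,0,0,0,0,0.0005,0.01],[0,0,0,-0.0005,0,0,0.01],[0,0,0,-0.0005,0,0,0.01],[0,0,0,0,0,0,0.01],[0,0,0,0,0,0,0.01]]}}

```text
clock: 9.1
eef_pos: [646.1, 76.0, 115.7]
tool_rot: [-3.141, -0.001, 3.136]
force: [-2.5, 0.0, -4.0]
width: 17.3
gripper_force: 58.6
```

```bash
python3 f.py
```

```text
9.25 [646.18  75.95 115.97] [-3.1414e+00 -4.0000e-04  3.1360e+00] F [-2.42  0.43 -4.14] [0.17 0.27 0.1 ]
```

Emit:
{"fn": "move_arm", "kwargs": {"steps": [[0,0,0,0,0,-0.0007,0.01],[0,0,0,0,0,0,0.01],[0,0,0,0,0,0,0.01]]}}

```text
clock: 9.6
eef_pos: [646.2, 76.0, 115.5]
tool_rot: [-3.142, -0.0, 3.136]
force: [-2.6, 0.6, -3.9]
width: 17.1
gripper_force: 58.6
```

```bash
python3 f.py
```

```text
9.75 [646.2   76.   115.47] [-3.1415e+00 -2.0000e-04  3.1360e+00] F [-2.5   0.17 -3.87] [0.34 0.51 0.21]
```

Emit:
{"fn": "move_arm", "kwargs": {"steps": [[0,0,0,0,0,-0.0004,0.01],[0,0,0,0,0,-0.0003,0.01],[0,0,0,0,0,0,0.01]]}}

```text
clock: 10.1
eef_pos: [646.3, 76.0, 115.4]
tool_rot: [-3.142, 0.0, 3.136]
force: [-4.2, -0.1, 2.8]
width: 16.8
gripper_force: 59.2
```

```bash
python3 f.py
```

```text
10.25 [646.31  76.01 115.4 ] [-3.1416e+00  2.0000e-04  3.1360e+00] F [-4.65 -0.4   2.99] [0.56 0.42 0.45]
```

Emit:
{"fn": "move_arm", "kwargs": {"steps": [[0,0,0,-0.0006,0,-0.0003,0.01],[0,0,0,-0.0005,0,-0.0002,0.01],[0,0,0,0,0,0,0.01]]}}

```text
clock: 10.6
eef_pos: [646.1, 76.0, 115.3]
tool_rot: [3.141, 0.002, 3.136]
force: [-3.8, -0.3, 5.5]
width: 17.0
gripper_force: 59.6
```

```bash
python3 f.py
```

```text
10.75 [646.1   76.02 115.26] [3.1415e+00 2.1000e-03 3.1360e+00] F [-4.24 -0.32  5.37] [0.47 0.33 0.22]
```

Emit:
{"fn": "move_arm", "kwargs": {"steps": [[0,0,0,-0.0006,0,0,0.01],[0,0,0,-0.0006,0,0,0.01],[0,0,0,0,0,0,0.01]]}}

```text
clock: 11.1
eef_pos: [645.9, 76.0, 115.2]
tool_rot: [3.141, 0.004, 3.136]
force: [0.7, -1.0, 5.5]
width: 17.7
gripper_force: 59.7
```

```bash
python3 f.py
```

```text
11.25 [645.94  76.06 115.25] [3.1413 0.0041 3.1359] F [ 0.43 -0.74  5.43] [0.27 0.17 0.3 ]
```

Emit:
{"fn": "move_arm", "kwargs": {"steps": [[0,0,0,-0.0002,0,0.0003,0.01],[0,0,0,0,0,0.0002,0.01],[0,0,0,0,0,0,0.01]]}}

```text
clock: 11.6
eef_pos: [645.2, 76.1, 115.3]
tool_rot: [3.141, 0.003, 3.136]
force: [1.3, 0.0, 4.9]
width: 16.9
gripper_force: 59.5
```

```bash
python3 f.py
```

```text
11.75 [644.85  76.19 115.24] [3.1412e+00 2.2000e-03 3.1361e+00] F [ 2.3  -0.46  4.7 ] [0.61 0.46 0.84]
```

Emit:
{"fn": "move_arm", "kwargs": {"steps": [[0,0,0,0.0007,0,0,0.01],[0,0,0,0.0007,0,0,0.01],[0,0,0,0.0006,0,0,0.01],[0,0,0,0,0,0,0.01]]}}

```text
clock: 12.2
eef_pos: [644.8, 76.2, 115.3]
tool_rot: [3.142, -0.002, 3.136]
force: [-2.2, -1.6, 8.8]
width: 16.9
gripper_force: 60.3
```

```bash
python3 f.py
```

```text
12.35 [644.82  76.22 115.32] [ 3.1415e+00 -1.8000e-03  3.1362e+00] F [-2.21 -0.59  8.85] [0.23 0.59 0.33]
```

Emit:
{"fn": "move_arm", "kwargs": {"steps": [[0,0,0,0,0,0.0005,0.01],[0,0,0,0.0004,0,0.0003,0.01],[0,0,0,0,0,0,0.01]]}}

```text
clock: 12.7
eef_pos: [644.9, 76.2, 115.4]
tool_rot: [-3.142, -0.003, 3.136]
force: [-3.4, 0.1, 5.9]
width: 17.6
gripper_force: 59.7
```

```bash
python3 f.py
```

```text
12.85 [644.96  76.22 115.36] [ 3.1416e+00 -2.7000e-03  3.1362e+00] F [-2.38  0.07  6.24] [0.81 0.13 0.41]
```

Emit:
{"fn": "move_arm", "kwargs": {"steps": [[0,0,0,0.0005,0,0.0002,0.01],[0,0,0,0.0005,0,0.0002,0.01],[0,0,0,0,0,0,0.01]]}}

```text
clock: 13.2
eef_pos: [645.7, 76.2, 115.5]
tool_rot: [-3.142, -0.003, 3.136]
force: [-4.0, 0.4, 3.8]
width: 17.2
gripper_force: 59.6
```

```bash
python3 f.py
```

```text
13.35 [645.95  76.18 115.44] [-3.1415e+00 -2.8000e-03  3.1362e+00] F [-3.45  0.26  3.84] [0.43 0.18 0.35]
```

Emit:
{"fn": "move_arm", "kwargs": {"steps": [[0,0,0,-0.0004,0,0,0.01],[0,0,0,-0.0003,0,0,0.01],[0,0,0,0,0,0,0.01]]}}

```text
clock: 13.7
eef_pos: [646.1, 76.2, 115.5]
tool_rot: [3.142, -0.001, 3.136]
force: [-2.3, -0.2, 0.5]
width: 17.1
gripper_force: 59.1
```

```bash
python3 f.py
```

```text
13.85 [646.1   76.12 115.48] [-3.1416e+00 -1.0000e-03  3.1362e+00] F [-2.65  0.51 -0.62] [0.66 0.61 0.7 ]
```

Emit:
{"fn": "move_arm", "kwargs": {"steps": [[0,0,0,-0.0003,0,-0.0001,0.01],[0,0,0,-0.0003,0,-0.0001,0.01],[0,0,0,0,0,0,0.01]]}}

```text
clock: 14.2
eef_pos: [645.9, 75.9, 115.5]
tool_rot: [-3.141, -0.0, 3.136]
force: [-1.9, 0.5, -3.8]
width: 17.3
gripper_force: 58.7
```

```bash
python3 f.py
```

```text
14.35 [645.9   75.85 115.64] [-3.1413e+00 -1.0000e-04  3.1359e+00] F [-1.52  0.16 -3.86] [0.48 0.28 0.66]
```

Emit:
{"fn": "move_arm", "kwargs": {"steps": [[0,0,0,-0.0003,0,-0.0005,0.01],[0,0,0,0,0,0,0.01],[0,0,0,0,0,0,0.01]]}}

```text
clock: 14.7
eef_pos: [645.8, 75.9, 115.4]
tool_rot: [-3.141, 0.0, 3.136]
force: [-0.9, 0.3, -3.0]
width: 17.1
gripper_force: 58.6
```

```bash
python3 f.py
```

```text
14.85 [645.75  75.84 115.4 ] [-3.1414e+00  3.0000e-04  3.1359e+00] F [-0.92 -0.71 -3.03] [0.16 0.68 0.22]
```

Emit:
{"fn": "move_arm", "kwargs": {"steps": [[0,0,0,0.0001,0,-0.0003,0.01],[0,0,0,0,0,0,0.01]]}}

```text
clock: 15.1
eef_pos: [645.8, 75.9, 115.4]
tool_rot: [-3.141, 0.0, 3.136]
force: [-2.9, -0.0, 0.7]
width: 17.0
gripper_force: 58.9
```

```bash
python3 f.py
```

```text
15.25 [645.76  75.9  115.36] [-3.1414e+00  2.0000e-04  3.1360e+00] F [-2.88 -0.71  0.84] [0.36 0.65 0.14]
```

Emit:
{"fn": "move_arm", "kwargs": {"steps": [[0,0,0,-0.0004,0,-0.0002,0.01],[0,0,0,0,0,0,0.01],[0,0,0,0,0,0,0.05],[0,0,0,0,0,0,0.05],[0,0,0,0,0,0,0.05]]}}

```text
clock: 15.8
eef_pos: [645.9, 76.5, 114.8]
tool_rot: [3.141, 0.001, 3.136]
force: [-0.9, -0.1, 0.7]
width: 49.8
gripper_force: 0.0
```

```bash
python3 - <<'E'
from h import *
s=telemetry.read_state(); print(s["eef_pos"],s["tool_rot"],s["force"])
n="wrist"
im,d=eyes.get_image(n); cv2.imwrite("pics/w2.png",im); np.save("w2.npy",d)
P=cloud(n,d); rects(P,144,156,{"A":(562,-9,16),"B":(645,76,16),"C":(643,-5,16)})
rects(P,97,102,{"A":(562,-9,38),"B":(645,76,38),"C":(643,-5,38)})
E
```

```text
[645.85685299  76.45286929 114.80632013] [3.14109933e+00 1.05625505e-03 3.13633718e+00] [-0.89169563 -0.12254878  0.71204331]
A 3943 z 148.1 rect [562.6 -11.5] [19.2 18. ] 88.8 mid [562.6 -11.  147.1]
B 2187 z 148.0 rect [644.7  75.5] [19.  17.9] 0.6 mid [644.5  75.5 147. ]
C 2444 z 148.0 rect [642.   -6.2] [18.8 19. ] 89.2 mid [641.7  -6.1 146.8]
A 12304 z 100.3 rect [565.5 -11.3] [71.4 66.9] 89.9 mid [565.6  -2.1 100.1]
B 9250 z 100.3 rect [644.9  75.5] [72.1 72.2] 89.5 mid [643.   75.6 100.2]
C 11871 z 100.3 rect [642.   -6.6] [72.6 72.3] 89.8 mid [640.5  -6.  100.1]
```

Emit:
{"fn": "move_arm", "kwargs": {"steps": [[0,0,0,0,0,0.02,0.05],[0,0,0,0,0,0.032,0.05],[0,0,0,-0.0275,-0.0285,0,0.05],[0,0,0,-0.0275,-0.0285,0,0.05],[0,0,0,-0.0275,-0.0285,0,0.05]]}}

```text
clock: 16.35
eef_pos: [562.2, -10.1, 167.1]
tool_rot: [-3.142, 0.001, 3.137]
force: [0.4, -0.2, -0.3]
width: 49.8
gripper_force: 0.0
```

```bash
python3 - <<'E'
from h import *
n="wrist"
im,d=eyes.get_image(n); s=telemetry.read_state(); print(s["eef_pos"],s["tool_rot"],s["force"])
im,d=eyes.get_image(n); cv2.imwrite("pics/w3.png",im); np.save("w3.npy",d)
P=cloud(n,d); z=P[...,2]
rects(P,146.5,150,{"A":(562,-9,16),"B":(645,76,16),"C":(643,-5,16)})
rects(P,98,102,{"A":(562,-9,38),"B":(645,76,38),"C":(643,-5,38)})
t=P[(z>84)&(z<97)&(abs(P[...,0]-556)<12)&(P[...,1]>105)&(P[...,1]<127)]; print("p3",len(t),np.percentile(t,[2,50,98],axis=0).round(1).tolist() if len(t) else '')
E
```

```text
[555.85949992 -17.22415811 166.58279919] [-3.13637549 -0.00709199  3.12986819] [-7.23404764 -4.63363692 -0.5333257 ]
A 1069 z 148.3 rect [565.4 -10. ] [17.7 18.6] 89.0 mid [565.2 -10.  148.2]
B 19 z 147.4 rect [653.6  69.4] [4.6 1.9] 17.1 mid [653.8  69.2 147.7]
C 191 z 148.0 rect [637.2  -5.1] [ 5.3 17.9] 12.2 mid [638.  -5. 148.]
A 5455 z 100.5 rect [564.9  -9.9] [72.1 70.9] 89.2 mid [557.9 -10.  100.4]
B 1187 z 100.6 rect [623.7  84.4] [24.4 58.9] 0.1 mid [621.   85.1 100.1]
C 5500 z 100.7 rect [644.6  -4.6] [72.1 72.3] 89.8 mid [643.2  -5.3 100.4]
p3 613 [[544.7, 115.3, 84.8], [558.5, 124.4, 92.5], [567.0, 126.9, 96.6]]
```

Emit:
{"fn": "move_arm", "kwargs": {"steps": [[0,0,0,0,0,-0.01,0.05],[0,0,0,0,0,-0.02,0.05],[0,0,0,0,0,-0.015,0.05],[0,0,0,0,0,-0.006,0.05],[0,0,0,0,0,0,0.05]]}}

```text
clock: 16.95
eef_pos: [562.8, -8.3, 114.5]
tool_rot: [3.141, -0.002, 3.138]
force: [0.4, 0.2, -0.5]
width: 50.2
gripper_force: 0.0
```

```bash
python3 f.py
```

```text
17.1 [563.64  -8.96 116.22] [3.1414e+00 1.3000e-03 3.1367e+00] F [ 0.04  0.23 -0.27] [0.37 0.52 0.43]
```

Emit:
{"fn": "move_arm", "kwargs": {"steps": [[0,0,0,0,0,0,0.01],[0,0,0,0,0,0,0.01],[0,0,0,0,0,0,0.01],[0,0,0,0,0,0,0.01]]}}

```text
clock: 17.55
eef_pos: [563.3, -9.6, 116.4]
tool_rot: [-3.142, 0.001, 3.136]
force: [-0.0, -0.7, 4.2]
width: 16.8
gripper_force: 59.6
```

```bash
python3 f.py
```

```text
17.7 [563.32  -9.58 116.46] [-3.1415e+00  1.3000e-03  3.1359e+00] F [-0.67 -0.52  5.72] [0.39 0.33 0.97]
```

Emit:
{"fn": "move_arm", "kwargs": {"steps": [[0,0,0,0,0,0.0005,0.01],[0,0,0,0,0.008,0,0.01],[0,0,0,0,0.012,0,0.01],[0,0,0,0,0.012,0,0.01],[0,0,0,0,0.012,0,0.01]]}}

```text
clock: 18.25
eef_pos: [562.9, 36.1, 116.5]
tool_rot: [3.141, 0.0, 3.137]
force: [-0.2, -2.8, 4.7]
width: 17.1
gripper_force: 59.7
```

Emit:
{"fn": "move_arm", "kwargs": {"steps": [[0,0,0,0,0.012,0,0.01],[0,0,0,0,0.012,0,0.01],[0,0,0,0,0.009,0,0.01],[0,0,0,0,0.004,0,0.01],[0,0,0,0,0.001,0,0.01]]}}

```text
clock: 18.75
eef_pos: [562.8, 74.6, 116.5]
tool_rot: [3.141, 0.0, 3.138]
force: [0.0, -2.8, 5.3]
width: 17.2
gripper_force: 59.8
```

```bash
python3 f.py
```

```text
18.9 [562.75  74.55 116.48] [3.1406e+00 2.0000e-04 3.1379e+00] F [ 0.11 -1.06  5.39] [0.51 0.99 0.19]
```

Emit:
{"fn": "move_arm", "kwargs": {"steps": [[0,0,0,0,0.002,0,0.01],[0,0,0,0,0.002,0,0.01],[0,0,0,0,0.001,0,0.01],[0,0,0,0,0.0005,0,0.01],[0,0,0,0,0,0,0.01]]}}

```text
clock: 19.45
eef_pos: [562.8, 77.8, 116.5]
tool_rot: [-3.14, 0.0, 3.136]
force: [0.4, -5.4, 5.4]
width: 17.0
gripper_force: 59.9
```

```bash
python3 f.py
```

```text
19.6 [562.76  77.83 116.5 ] [-3.1403 -0.      3.1362] F [-0.06 -5.51  5.98] [0.36 0.24 0.64]
```

Emit:
{"fn": "move_arm", "kwargs": {"steps": [[0,0,0,0,0.0005,0,0.01],[0,0,0,0,0.0005,0,0.01],[0,0,0,0,0,0,0.01]]}}

```text
clock: 19.95
eef_pos: [562.7, 78.1, 116.5]
tool_rot: [-3.14, -0.0, 3.136]
force: [0.4, -6.6, 7.4]
width: 17.0
gripper_force: 59.9
```

```bash
python3 f.py
```

```text
20.1 [562.75  78.12 116.53] [-3.1395e+00 -1.0000e-04  3.1357e+00] F [-0.39 -6.63  6.52] [0.7  0.29 0.69]
```

Emit:
{"fn": "move_arm", "kwargs": {"steps": [[0,0,0,0,-0.0007,0,0.01],[0,0,0,0,-0.0007,0,0.01],[0,0,0,0,-0.0006,0,0.01],[0,0,0,0,0,0,0.01]]}}

```text
clock: 20.55
eef_pos: [562.7, 78.0, 116.5]
tool_rot: [3.141, 0.0, 3.137]
force: [-0.5, -2.6, 5.2]
width: 16.8
gripper_force: 59.8
```

```bash
python3 f.py
```

```text
20.7 [562.75  77.99 116.5 ] [3.1415e+00 1.0000e-04 3.1367e+00] F [-0.44 -2.7   5.5 ] [0.47 0.32 0.54]
```

Emit:
{"fn": "move_arm", "kwargs": {"steps": [[0,0,0,0,0,0,0.021],[0,0,0,0,0,0,0.021],[0,0,0,0,0,0,0.021]]}}

```text
clock: 21.05
eef_pos: [562.2, 78.2, 115.8]
tool_rot: [3.141, -0.001, 3.137]
force: [0.5, -0.2, -0.1]
width: 21.0
gripper_force: 0.0
```

```bash
python3 f.py; python3 -c "
from h import *
print(telemetry.read_state()['width'],telemetry.read_state()['gripper_force'])"
```

```text
21.2 [562.55  77.48 116.08] [ 3.1414e+00 -6.0000e-04  3.1365e+00] F [-0.03 -0.18 -0.01] [0.51 0.11 0.49]
21.042142249021047 0.0
```

Emit:
{"fn": "move_arm", "kwargs": {"steps": [[0,0,0,0,0.001,0,0.021],[0,0,0,0,0.001,0,0.021],[0,0,0,0,0.0005,0,0.021],[0,0,0,0,0,0,0.021]]}}

```text
clock: 21.65
eef_pos: [562.8, 78.9, 116.3]
tool_rot: [-3.141, -0.0, 3.136]
force: [0.7, -1.8, 0.7]
width: 20.9
gripper_force: 1.0
```

```bash
python3 f.py
```

```text
21.8 [562.81  78.97 116.33] [-3.1410e+00 -1.0000e-04  3.1356e+00] F [ 0.06 -2.23  0.17] [0.6  0.44 0.63]
```

Emit:
{"fn": "move_arm", "kwargs": {"steps": [[0,0,0,0,0.0004,0,0.021],[0,0,0,0,0.0004,0,0.021],[0,0,0,0,0,0,0.021]]}}

```text
clock: 22.15
eef_pos: [562.7, 79.5, 116.4]
tool_rot: [-3.141, -0.0, 3.136]
force: [-0.9, -4.7, 2.2]
width: 21.2
gripper_force: 2.4
```

```bash
python3 f.py
```

```text
22.3 [562.74  79.64 116.4 ] [-3.1408e+00 -2.0000e-04  3.1356e+00] F [-0.85 -4.87  2.08] [0.48 0.3  0.53]
```

Emit:
{"fn": "move_arm", "kwargs": {"steps": [[0,0,0,0,-0.0005,0,0.021],[0,0,0,0,-0.0005,0,0.021],[0,0,0,0,-0.0005,0,0.021],[0,0,0,0,-0.0005,0,0.021],[0,0,0,0,-0.0005,0,0.021]]}}

```text
clock: 22.85
eef_pos: [562.8, 79.1, 116.3]
tool_rot: [3.14, 0.0, 3.137]
force: [0.3, 0.8, -0.1]
width: 21.0
gripper_force: 0.1
```

```bash
python3 f.py
```

```text
23.0 [562.95  78.87 116.29] [3.1405e+00 3.0000e-04 3.1367e+00] F [-0.07  0.2   0.53] [0.29 0.56 0.53]
```

Emit:
{"fn": "move_arm", "kwargs": {"steps": [[0,0,0,0,0,0,0.05],[0,0,0,0,0,0,0.05],[0,0,0,0,0,0.02,0.05],[0,0,-8.2,0,0,0.032,0.05],[0,0,-8.2,0.01,0,0,0.05]]}}

```text
clock: 23.55
eef_pos: [574.4, 78.4, 172.0]
tool_rot: [3.138, 0.005, 2.844]
force: [0.6, 0.7, 0.6]
width: 50.1
gripper_force: 0.0
```

Emit:
{"fn": "move_arm", "kwargs": {"steps": [[0,0,-8.2,0.013,0,0,0.05],[0,0,-8.2,0.015,0,0,0.05],[0,0,-8.2,0.015,0,0,0.05],[0,0,-8.2,0.015,-0.0018,0,0.05],[0,0,-8.2,0.01,0,0,0.05]]}}

```text
clock: 24.05
eef_pos: [641.8, 76.0, 168.3]
tool_rot: [3.141, 0.0, 2.128]
force: [-0.9, -0.1, -1.4]
width: 50.3
gripper_force: 0.0
```

Emit:
{"fn": "move_arm", "kwargs": {"steps": [[0,0,-8.2,0.005,0,0,0.05],[0,0,-8.2,0,0,0,0.05],[0,0,-8.2,0,0,0,0.05],[0,0,-8.2,0,0,0,0.05],[0,0,0,0,0,0,0.05]]}}

```text
clock: 24.55
eef_pos: [645.7, 76.5, 168.0]
tool_rot: [-3.141, 0.0, 1.562]
force: [-0.1, 0.2, 1.0]
width: 50.0
gripper_force: 0.0
```

```bash
python3 f.py;  python3 - <<'E'
from h import *
n="wrist"
im,d=eyes.get_image(n); cv2.imwrite("pics/w4.png",im); np.save("w4.npy",d)
P=cloud(n,d); rects(P,146.5,150,{"A":(562,78,16),"B":(645,76,16),"C":(643,-5,16)})
rects(P,98.5,102,{"A":(562,78,38),"B":(645,76,38),"C":(643,-5,38)})
E
```

```text
24.7 [645.7   76.27 168.22] [-3.1414e+00 -2.0000e-04  1.5650e+00] F [0.08 0.01 0.28] [0.56 0.55 0.58]
A 1101 z 148.3 rect [562.8  77.7] [18.1 18.3] 1.6 mid [562.8  77.6 148.1]
B 1057 z 148.2 rect [645.4  76.2] [17.9 18. ] 0.5 mid [645.4  76.2 148.1]
C 534 z 148.2 rect [642.6  -3.4] [13.6 17.5] 88.7 mid [642.4  -3.4 148. ]
A 5848 z 100.4 rect [562.5  77.2] [72.4 72.3] 90.0 mid [563.1  78.1 100.4]
B 6565 z 100.4 rect [645.4  75.6] [72.4 72. ] 89.6 mid [645.4  76.  100.3]
C 5611 z 100.4 rect [642.4  -6. ] [72.4 72. ] 89.5 mid [642.4  -5.3 100.3]
```

Emit:
{"fn": "move_arm", "kwargs": {"steps": [[0,0,0,0,0,-0.01,0.05],[0,0,0,0,0,-0.02,0.05],[0,0,0,0,0,-0.016,0.05],[0,0,0,0,0,-0.006,0.05],[0,0,0,0,0,0,0.024]]}}

```text
clock: 25.3
eef_pos: [644.9, 75.9, 114.8]
tool_rot: [-3.139, 0.0, 1.562]
force: [0.1, 0.2, -0.3]
width: 36.7
gripper_force: 0.0
```

Emit:
{"fn": "move_arm", "kwargs": {"steps": [[0,0,0,0,0,0,0.024],[0,0,0,0,0,0,0.024],[0,0,0,0.001,0,0,0.024],[0,0,0,0.001,0,0,0.024],[0,0,0,0,0,0,0.024]]}}

```text
clock: 25.8
eef_pos: [648.2, 76.1, 116.7]
tool_rot: [3.141, -0.0, 1.562]
force: [-0.6, -0.3, 0.2]
width: 24.1
gripper_force: 0.0
```

```bash
python3 f.py
```

```text
25.95 [647.8   76.08 116.4 ] [ 3.1415e+00 -1.0000e-04  1.5618e+00] F [-0.12 -0.06  0.07] [0.45 0.32 0.35]
```

Emit:
{"fn": "move_arm", "kwargs": {"steps": [[0,0,0,0.0005,0,0,0.024],[0,0,0,0.0005,0,0,0.024],[0,0,0,0,0,0,0.024]]}}

```text
clock: 26.3
eef_pos: [648.9, 76.1, 116.3]
tool_rot: [3.142, -0.0, 1.562]
force: [-0.2, 0.5, 0.2]
width: 24.2
gripper_force: 0.0
```

```bash
python3 f.py
```

```text
26.45 [648.79  76.06 116.29] [-3.1416 -0.      1.5618] F [ 0.32  0.35 -0.18] [0.38 0.57 0.6 ]
```

Emit:
{"fn": "move_arm", "kwargs": {"steps": [[0,0,0,0.0004,0,0,0.024],[0,0,0,0.0004,0,0,0.024],[0,0,0,0,0,0,0.024]]}}

```text
clock: 26.8
eef_pos: [649.0, 76.1, 116.3]
tool_rot: [-3.14, -0.0, 1.562]
force: [-1.9, -0.6, 2.0]
width: 23.7
gripper_force: 1.2
```

```bash
python3 f.py
```

```text
26.95 [649.1   76.15 116.29] [-3.1406e+00 -2.0000e-04  1.5618e+00] F [-2.22  0.57  1.98] [0.21 0.74 0.26]
```

Emit:
{"fn": "move_arm", "kwargs": {"steps": [[0,0,0,0.0004,0,0,0.024],[0,0,0,0.0003,0,0,0.024],[0,0,0,0,0,0,0.024]]}}

```text
clock: 27.3
eef_pos: [649.7, 76.2, 116.3]
tool_rot: [-3.14, -0.0, 1.562]
force: [-5.7, 0.1, 4.3]
width: 23.6
gripper_force: 2.5
```

```bash
python3 f.py
```

```text
27.45 [649.74  76.2  116.3 ] [-3.1404e+00 -3.0000e-04  1.5618e+00] F [-4.77  0.54  4.61] [0.91 0.66 0.24]
```

Emit:
{"fn": "move_arm", "kwargs": {"steps": [[0,0,0,-0.0004,0,0,0.024],[0,0,0,-0.0004,0,0,0.024],[0,0,0,-0.0004,0,0,0.024],[0,0,0,-0.0004,0,0,0.024],[0,0,0,-0.0004,0,0,0.024]]}}

```text
clock: 28.0
eef_pos: [649.1, 76.0, 116.3]
tool_rot: [3.14, 0.0, 1.562]
force: [-0.7, 0.6, -0.3]
width: 24.1
gripper_force: 0.1
```

Emit:
{"fn": "move_arm", "kwargs": {"steps": [[0,0,0,-0.0005,0,0,0.024],[0,0,0,-0.0007,0,0,0.024],[0,0,0,-0.0007,0,0,0.024],[0,0,0,0,0,0,0.024]]}}

```text
clock: 28.4
eef_pos: [646.5, 76.0, 116.4]
tool_rot: [3.141, 0.0, 1.562]
force: [-1.1, 0.8, -0.4]
width: 24.0
gripper_force: 0.0
```

```bash
python3 f.py
```

```text
28.55 [646.52  76.04 116.35] [3.1413 0.     1.5618] F [0.26 0.53 0.11] [0.94 0.48 0.58]
```

Emit:
{"fn": "move_arm", "kwargs": {"steps": [[0,0,0,0,0,0,0.05],[0,0,0,0,0,0,0.05],[0,0,0,0,0,0.02,0.05],[0,0,0,0,0,0.032,0.05],[0,0,0,-0.0007,-0.015,0,0.05]]}}

```text
clock: 29.1
eef_pos: [648.7, 63.7, 172.2]
tool_rot: [3.134, -0.003, 1.566]
force: [0.9, 0.5, 0.7]
width: 50.0
gripper_force: 0.0
```

Emit:
{"fn": "move_arm", "kwargs": {"steps": [[0,0,0,-0.001,-0.025,0,0.05],[0,0,0,-0.001,-0.025,0,0.05],[0,0,0,-0.001,-0.012,0,0.05],[0,0,0,0,-0.004,0,0.05],[0,0,0,0,0,0,0.05]]}}

```text
clock: 29.6
eef_pos: [642.7, -4.8, 168.1]
tool_rot: [-3.141, -0.001, 1.561]
force: [-0.6, 1.0, 0.4]
width: 50.2
gripper_force: 0.0
```

```bash
python3 f.py;  python3 - <<'E'
from h import *
n="wrist"
im,d=eyes.get_image(n); cv2.imwrite("pics/w5.png",im); np.save("w5.npy",d)
P=cloud(n,d); z=P[...,2]; rects(P,146.5,150,{"A":(562,78,16),"B":(645,76,16),"C":(643,-5,16)})
rects(P,98.5,102,{"A":(562,78,38),"B":(645,76,38),"C":(643,-5,38)})
t=P[(z>80)&(z<94)&(P[...,0]>510)&(P[...,0]<535)&(abs(P[...,1]+10)<10)]; print("p2",len(t),np.percentile(t,[2,50,90,98],axis=0).round(1).tolist() if len(t) else '')
E
```

```text
29.75 [642.8   -3.01 168.04] [-3.1413e+00 -1.2000e-03  1.5639e+00] F [-0.31  0.48  0.24] [0.37 0.5  0.12]
A 1655 z 148.2 rect [562.9  76.9] [17.8 18.7] 89.5 mid [562.9  76.9 148.2]
B 1633 z 148.2 rect [645.5  75.5] [17.6 18.1] 0.8 mid [645.5  75.5 148.2]
C 1063 z 148.2 rect [642.6  -6.6] [18.1 17.8] 89.4 mid [642.4  -6.6 148.1]
A 7759 z 100.4 rect [562.5  77. ] [71.9 72.3] 89.9 mid [563.   77.1 100.3]
B 9668 z 100.4 rect [645.5  75.2] [71.7 72.1] 89.6 mid [645.5  75.3 100.3]
C 7704 z 100.4 rect [642.4  -6.8] [72.2 72.1] 89.7 mid [642.5  -6.4 100.3]
p2 338 [[510.1, -17.5, 85.2], [517.5, -8.0, 91.6], [522.3, -4.7, 93.5], [523.4, -2.9, 93.9]]
```

Emit:
{"fn": "move_arm", "kwargs": {"steps": [[0,0,0,0,-0.001,-0.01,0.05],[0,0,0,0,0,-0.02,0.05],[0,0,0,0,0,-0.015,0.05],[0,0,0,0,0,-0.006,0.05],[0,0,0,0,0,0,0.05]]}}

```text
clock: 30.35
eef_pos: [641.8, -5.8, 115.9]
tool_rot: [-3.139, 0.0, 1.562]
force: [-0.1, 0.0, -0.2]
width: 49.8
gripper_force: 0.0
```

Emit:
{"fn": "move_arm", "kwargs": {"steps": [[0,0,0,0,0,0,0.01],[0,0,0,0,0,0,0.01],[0,0,0,0,0,0,0.01],[0,0,0,0,0,0,0.01],[0,0,0,0,0,0.0004,0.01]]}}

```text
clock: 30.85
eef_pos: [643.3, -6.1, 118.2]
tool_rot: [3.14, 0.0, 1.562]
force: [1.1, 0.0, -0.1]
width: 17.2
gripper_force: 58.9
```

```bash
python3 f.py
```

```text
31.0 [643.28  -6.03 118.24] [3.1402 0.     1.5617] F [ 0.79 -0.43  2.05] [0.52 0.29 1.35]
```

Emit:
{"fn": "move_arm", "kwargs": {"steps": [[0,0,0,-0.006,0,0,0.01],[0,0,0,-0.01,0,0,0.01],[0,0,0,-0.012,0.0003,0,0.01],[0,0,0,-0.008,0,0,0.01],[0,0,0,-0.003,0,0,0.01]]}}

```text
clock: 31.55
eef_pos: [602.8, -5.7, 118.2]
tool_rot: [3.141, -0.0, 1.562]
force: [2.4, 0.3, 4.3]
width: 16.9
gripper_force: 59.6
```

```bash
python3 f.py
```

```text
31.7 [602.59  -5.65 118.21] [-3.1404e+00 -4.0000e-04  1.5617e+00] F [-0.31 -0.11  6.99] [1.64 0.54 1.79]
```

Emit:
{"fn": "move_arm", "kwargs": {"steps": [[0,0,0,-0.006,0,0.0003,0.01],[0,0,0,-0.011,0,0,0.01],[0,0,0,-0.01,0.0003,0,0.01],[0,0,0,-0.006,0,0,0.01],[0,0,0,-0.003,0,0,0.01]]}}

```text
clock: 32.25
eef_pos: [567.1, -5.3, 118.2]
tool_rot: [3.141, -0.0, 1.562]
force: [2.5, -0.1, 4.7]
width: 17.1
gripper_force: 59.6
```

```bash
python3 f.py
```

```text
32.4 [566.82  -5.32 118.2 ] [-3.1403e+00 -4.0000e-04  1.5617e+00] F [0.2  0.18 6.86] [1.35 0.41 1.65]
```

Emit:
{"fn": "move_arm", "kwargs": {"steps": [[0,0,0,-0.002,0,0,0.01],[0,0,0,-0.0015,0,0,0.01],[0,0,0,-0.001,0,0,0.01],[0,0,0,-0.0005,0,0,0.01],[0,0,0,0,0,0,0.01]]}}

```text
clock: 32.95
eef_pos: [563.0, -5.3, 118.2]
tool_rot: [3.141, -0.0, 1.562]
force: [0.9, -0.1, 6.4]
width: 17.0
gripper_force: 59.8
```

```bash
python3 f.py
```

```text
33.1 [563.06  -5.33 118.18] [3.1408 0.     1.5619] F [ 1.44 -0.15  5.95] [0.37 0.33 0.52]
```

Emit:
{"fn": "move_arm", "kwargs": {"steps": [[0,0,0,-0.001,0,0,0.01],[0,0,0,-0.001,0,0,0.01],[0,0,0,-0.0005,0,0,0.01],[0,0,0,-0.0005,0,0,0.01],[0,0,0,0,0,0,0.01]]}}

```text
clock: 33.65
eef_pos: [560.1, -5.3, 118.2]
tool_rot: [3.141, 0.0, 1.562]
force: [1.6, -0.4, 5.2]
width: 17.2
gripper_force: 59.7
```

```bash
python3 f.py
```

```text
33.8 [560.13  -5.31 118.18] [ 3.1407 -0.      1.5619] F [1.95 0.22 5.46] [0.27 0.42 0.24]
```

Emit:
{"fn": "move_arm", "kwargs": {"steps": [[0,0,0,-0.0005,0,0,0.01],[0,0,0,-0.0005,0,0,0.01],[0,0,0,0,0,0,0.01]]}}

```text
clock: 34.15
eef_pos: [559.5, -5.4, 118.2]
tool_rot: [3.14, 0.0, 1.562]
force: [4.5, -0.0, 3.6]
width: 17.1
gripper_force: 59.6
```

```bash
python3 f.py
```

```text
34.3 [559.41  -5.34 118.2 ] [3.1402e+00 1.0000e-04 1.5618e+00] F [4.5  0.34 4.1 ] [0.48 0.36 0.53]
```

Emit:
{"fn": "move_arm", "kwargs": {"steps": [[0,0,0,0.0005,0,0,0.01],[0,0,0,0.0005,0,0,0.01],[0,0,0,0,0,0,0.021],[0,0,0,0,0,0,0.021],[0,0,0,0,0,0,0.021]]}}

```text
clock: 34.85
eef_pos: [558.2, -5.2, 117.3]
tool_rot: [-3.138, -0.0, 1.562]
force: [0.7, 0.3, 0.5]
width: 21.1
gripper_force: 0.2
```

```bash
python3 f.py
```

```text
35.0 [558.38  -5.22 117.39] [-3.1388e+00 -2.0000e-04  1.5618e+00] F [ 0.53 -0.08 -0.31] [0.25 0.44 0.66]
```

Emit:
{"fn": "move_arm", "kwargs": {"steps": [[0,0,0,-0.001,0,0,0.021],[0,0,0,-0.0005,0,0,0.021],[0,0,0,-0.0005,0,0,0.021],[0,0,0,0,0,0,0.021]]}}

```text
clock: 35.45
eef_pos: [558.0, -5.3, 118.1]
tool_rot: [3.141, -0.0, 1.562]
force: [1.7, 0.4, -2.1]
width: 20.9
gripper_force: 0.8
```

```bash
python3 f.py
```

```text
35.6 [557.93  -5.34 118.08] [ 3.1412 -0.      1.5618] F [ 1.85  0.28 -1.18] [0.36 0.34 0.59]
```

Emit:
{"fn": "move_arm", "kwargs": {"steps": [[0,0,0,-0.0004,0,0,0.021],[0,0,0,-0.0004,0,0,0.021],[0,0,0,0,0,0,0.021]]}}

```text
clock: 35.95
eef_pos: [557.5, -5.4, 118.3]
tool_rot: [3.14, 0.0, 1.562]
force: [3.0, 0.5, -0.5]
width: 21.2
gripper_force: 1.4
```

```bash
python3 f.py
```

```text
36.1 [557.51  -5.39 118.29] [3.1403e+00 1.0000e-04 1.5618e+00] F [3.08 0.23 0.73] [0.37 0.52 0.92]
```

Emit:
{"fn": "move_arm", "kwargs": {"steps": [[0,0,0,0.0004,0,0,0.021],[0,0,0,0.0004,0,0,0.021],[0,0,0,0.0004,0,0,0.021],[0,0,0,0.0004,0,0,0.021],[0,0,0,0.0004,0,0,0.021]]}}

```text
clock: 36.65
eef_pos: [558.2, -5.3, 117.8]
tool_rot: [-3.14, -0.0, 1.562]
force: [1.8, 0.0, 0.6]
width: 21.2
gripper_force: 0.5
```

```bash
python3 f.py
```

```text
36.8 [558.21  -5.37 117.82] [-3.1402e+00 -1.0000e-04  1.5617e+00] F [ 1.18 -0.03  0.64] [0.49 0.2  0.2 ]
```

Emit:
{"fn": "move_arm", "kwargs": {"steps": [[0,0,0,0.0003,0,0,0.021],[0,0,0,0.0003,0,0,0.021],[0,0,0,0.0003,0,0,0.021],[0,0,0,0,0,0,0.021]]}}

```text
clock: 37.25
eef_pos: [559.6, -5.3, 117.9]
tool_rot: [-3.141, -0.0, 1.562]
force: [0.0, -0.1, -0.0]
width: 21.2
gripper_force: 0.0
```

```bash
python3 f.py
```

```text
Traceback (most recent call last):
  File "f.py", line 4, in <module>
    s=telemetry.read_state(); F.append(s["force"]); eyes.calibration("wrist"); eyes.get_image("wrist")
                                                                               ~~~~~~~~~~~~~~^^^^^^^^^
ValueError: 200 camera calls are used up
```

Emit:
{"fn": "move_arm", "kwargs": {"steps": [[0,0,0,0,0,0,0.05],[0,0,0,0,0,0,0.05],[0,0,0,0,0,0,0.05],[0,0,0,0,0,0.02,0.05],[0,0,0,0,0,0.04,0.05]]}}

```text
clock: 37.75
eef_pos: [557.5, -5.1, 176.2]
tool_rot: [-3.135, 0.0, 1.562]
force: [0.7, 0.8, -0.6]
width: 50.5
gripper_force: 0.0
```

Emit:
{"fn": "move_arm", "kwargs": {"steps": [[0,0,0,0,0,0.04,0.05],[0,0,0,0,0,0.02,0.05],[0,0,0,0,0,0,0.05],[0,0,0,0,0,0,0.05]]}}

```text
clock: 38.15
eef_pos: [559.5, -5.1, 237.9]
tool_rot: [3.142, -0.0, 1.562]
force: [0.6, -0.4, -0.6]
width: 50.3
gripper_force: 0.0
```

```bash
python3 -c "
from cell import ctrl,telemetry
s=telemetry.read_state(); print(s['eef_pos'],s['force'],s['clock'])
print(ctrl.finish_job())"
```

```text
[559.53821052  -5.08751358 237.88502899] [ 0.55891156 -0.39983965 -0.55200425] 38.15
the job is handed in; nothing more can be done
None
```

I moved blocks B, A and C on one zone clockwise in that order, left each resting against its probe, and handed in at 38 s. Block B's weight came onto the gripper and it lifted by up to about 0.5 mm while I was seating it. B's first release was uncertain, so I nudged it home again before C. Sideways force readings stayed under 8 N. The camera calls ran out, so C's final contact rests on force readings alone.

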